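# Wind the screw jack level with the pipe rest

### The arm

A 7-joint arm with a two-finger parallel gripper is mounted at the origin on a cart in front of the work surface, level with it; the furniture and walls round the work are solid. World frame = base frame: x ahead of the robot, y to its left, z up, the work surface at z = 0. Lengths are in mm, angles in rad, forces in N, time in s.
With the tool pointing down it reaches from about 425 to 1025 mm from the base axis. Payload 9.4 kg.
Tool frame: the origin (TCP) lies between the finger pads; the fingertips stand 19 mm ahead of it and the grasp point (between the pads) is the TCP (env.tip_reach is the distance from the TCP to the fingertips, in mm); z points along the fingers, y is the line along which they close (so a half turn about z gives the same grasp; the last joint's range is limited). The gripper opens to 93 mm and grips with 3 to 60 N. Pads are 15 mm wide; open, the fingers measure 128 mm over their backs; the gripper's body (75 mm by 188 mm) begins 65 mm behind the grasp point.
Start: joints at [-1.417, 0.599, -0.003, 1.599, 0.002, 0.943, -0.08], TCP at [165.852, 705.774, 237.618] pointing down, gripper open.
Joint ranges: [-2.57, 2.57], [-0.35, 1.97], [-1.29, 1.29], [0.11, 2.56], [-1.05, 4.19], [0.11, 1.86], [-2.63, 2.63]. Speed limits (rad/s): [2.22, 2.22, 3.01, 3.01, 3.14, 3.14, 3.14].

### API

Orientations are given as a unit quaternion [x, y, z, w].
In Python, from station import monitor, cams, env gives the robot as it stands.
- The arm moves only by the shell command python3 -m creep 'ROWS'. ROWS is JSON, one flat list of numbers, 7 for each row, row after row: the turn, a rotation vector about the tool's x, y, z in rad, then the shift along the tool's x, y, z in cm, then the finger opening in cm, from 0 to 9.3. A call has 1 to 10 rows; each row is the pose to reach, as a shift and turn from the pose commanded when the call began, along the tool's axes at that moment; what a row does not reach only later rows make up. A row lasts 1/8 s, in which the tool goes at most 62.5 mm and 10.7 degrees, less where a joint would pass 70% of its speed; a pose out of reach is approached as far as the arm can. A call with a gripper value outside its range is refused whole. The fingers move at their own pace and stop on an object; the grip force is fixed at half the most. Time passes only in rows, so rows that repeat a pose let the fingers close. It gives the time, the measured TCP pose, the force, the opening and the grip force at its end, in the units of the state.
- monitor.observe(): the state, without advancing time (a new reading comes with each control period).
- cams.get_image(name): name is "scene" or "top" or "wrist"; returns the picture (400x640x3 uint8, blue, green, red); there is no depth.
- cams.get_calibration(name): a dict with "camera_matrix" (3x3 intrinsics, pixels), "world_from_camera" (4x4, takes a point from camera to world coordinates). Camera axes: x right, y down, z forward; pixel columns grow to the right and rows downward; lengths in mm; the calibration is good to about 2 mm. A picture is of the moment at which its call begins: read the wrist's pose just before it. get_calibration takes no time and is no camera call; for the wrist camera it gives the pose at the moment of the call.
- env.hand_in(): hands the job in; it is judged then, once.
The state is a dict: "clock": time; "joints": joint angles; "qvel": joint speeds; "joint_torque": joint torques, N m; "tcp_pos": TCP position; "tcp_rot": TCP orientation; "ft_force": force on the tool from outside, world axes, zero at the start; "moment": the same for the moment, N m; "finger_gap": finger opening in mm; "grasp_force": force on a finger pad.
Only numpy, scipy, OpenCV 4.12 (cv2) and the standard library are available. Lean on these libraries where they do the work, as an engineer would, in place of code of your own. Each camera call takes 0.05 s, during which the arm holds its last target. There are 200 camera calls.

### The job

A long pipe is to lie level across the V-head of the screw jack and the V-head of the separate round-footed rest. Fit the loose crank handle down onto the square shaft on top of the jack and wind it clockwise until the jack's V-head is as high as the rest's V-head. Turn the jack only with the crank, and leave the crank sitting on the shaft.

Things in the scene. Friction and masses are not known exactly. Their poses are not given: they have to be found in the camera images.
- jack: The screw jack, bolted to the table: base plate 130 x 100 mm, screw between two guide rods, bridge 170 mm high, and a carriage whose arm reaches out along +y and carries a V-head. Origin on the table under the screw, z up. Turning the screw clockwise from above raises the V-head 40 mm a turn; it stays where it is left. Turn it by the crank only, never by pushing it with the gripper.
- shaft_seat (a point): On the upright axis of the jack's screw, at the top of the round collar (52 mm across, 182 mm above the table) on which the crank's hub will sit. Above it stands the drive end, 16 x 16 mm square, 17 mm tall, then a cone ending 23.5 mm above this point. x and y are square to the flats and turn with the screw, which takes about 0.15 N m (2 to 4 N at the crank's grip).
- saddle (a point): Bottom of the V of the jack's V-head, 112 mm from the screw's axis, 70 mm above the table at the start; it can only rise (up to 80 mm) and fall with the screw.
- rest_head (a point): Bottom of the V of the rest's V-head, the height to be matched: 100 to 135 mm above the table. Same V-head as the jack's: 44 mm long, about 55 mm wide, walls 24 mm higher than the bottom. The rest is a post in a tube on a round grey foot of 100 mm, fixed to the table and locked at its height.
- crank_socket (a point): Loose crank (0.25 kg), standing on hub and foot, socket down: centre of the socket's mouth, under the hub. Hub 42 x 42 x 28 mm, square socket 21 x 21 mm, 28 mm deep: 2.5 mm play a side, about 20 degrees either way. z up, x along the arm to the grip, both x and y square to the socket. The arm is a flat bar, top 38 mm above this point; the 18 mm foot under the grip ends level with the hub.
- crank_grip (a point): Centre of the crank's upright wooden grip, 26 x 26 mm, 66 mm tall, 65 mm from the socket's axis along the crank's x, 74 mm above the hub's underside. x and y are square to its flat sides. It turns stiffly (0.05 N m) on its pin: a gripper holding it can carry the crank without its swinging, and can wind it round in circles without turning itself.
Things that resemble listed ones, but are neither listed nor needed, are in the scene too. Leave any white look-alike of the part that bears crank_socket alone.

How it is judged:
By the outcome, as a careful person would: the job done as asked, in the order asked, and still so for the second after the job is handed in, with the robot touching nothing.
It also fails if it takes over 58 s, if anything falls off the work surface, if the arm or the gripper's body presses on something with over 40 N, if the wrist force passes 120 N, or if a joint passes its speed limit or range.

## Working session

There is one attempt and no reset: what is moved stays moved. The work goes in short steps, Python scripts to look and compute and a shell command to move; the robot and the scene stay as the last step left them, time stands still between calls to the robot, and variables do not carry over. Pictures are saved under pics/ and viewed, at most 10 in all, crops included, and the job is handed in when it is done.

```bash
mkdir -p pics; ls; python3 - <<'E'
from station import monitor,cams,env
import cv2,json,numpy as np
np.set_printoptions(precision=4,suppress=True)
for n in("scene","top"):
    cv2.imwrite(f"pics/{n}0.png",cams.get_image(n)); c=cams.get_calibration(n); print(n,np.array(c["camera_matrix"]),np.array(c["world_from_camera"]))
s=monitor.observe();print(s["tcp_pos"],s["tcp_rot"],s["clock"],s["ft_force"])
E
```

```text
pics
scene [[411.8812   0.     318.1566]
 [  0.     411.8812 193.4211]
 [  0.       0.       1.    ]] [[   0.8554   -0.4146    0.3106  230.354 ]
 [  -0.5179   -0.673     0.528  -406.819 ]
 [  -0.0099   -0.6125   -0.7904  851.1808]
 [   0.        0.        0.        1.    ]]
top [[367.5892   0.     318.2629]
 [  0.     367.5892 193.9737]
 [  0.       0.       1.    ]] [[  0.0166  -0.9848   0.1728 368.4653]
 [ -0.9998  -0.0183  -0.0084  77.6563]
 [  0.0115  -0.1726  -0.9849 977.6659]
 [  0.       0.       0.       1.    ]]
[165.7979 705.3794 236.8572] [ 0.1151  0.9934 -0.0007  0.    ] 0.1 [-0.1832  0.3645  1.1407]
```

View pics/scene0.png

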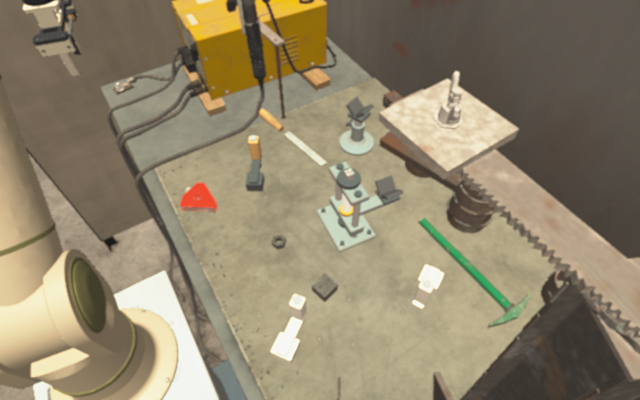

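View pics/top0.png

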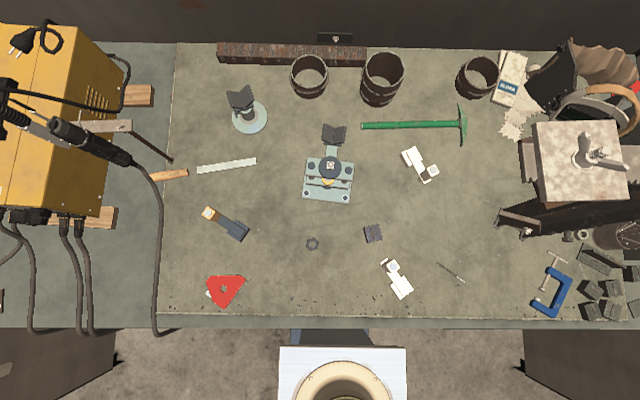

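Crank candidates: the dark one with the wooden grip (top 208,213 to 240,235; scene 254,150 to 255,185), and white ones at top (415,163) and (396,280). The dark one with the wooden grip fits, because white copies are look-alikes. The jack is at top (328,170) and the rest at (245,112). I'll enlarge these to confirm.

```bash
cat > h.py <<'E'
import numpy as np,cv2
from station import monitor,cams,env
np.set_printoptions(precision=3,suppress=True)
def KT(n):
    c=cams.get_calibration(n);return np.array(c["camera_matrix"]),np.array(c["world_from_camera"])
def onz(n,uv,z,kt=None):
    K,T=kt or KT(n);d=T[:3,:3]@np.linalg.solve(K,[*uv,1]);o=T[:3,3];return o+d*(z-o[2])/d[2]
def tri(obs):
    A=np.zeros((3,3));b=np.zeros(3)
    for n,uv in obs:
        K,T=KT(n);d=T[:3,:3]@np.linalg.solve(K,[*uv,1]);d/=np.linalg.norm(d);P=np.eye(3)-np.outer(d,d);A+=P;b+=P@T[:3,3]
    return np.linalg.solve(A,b)
def proj(n,p,kt=None):
    K,T=kt or KT(n);q=K@(T[:3,:3].T@(np.asarray(p,float)-T[:3,3]));return q[:2]/q[2]
E
python3 - <<'E'
import cv2,numpy as np
s=cv2.imread("pics/scene0.png");t=cv2.imread("pics/top0.png")
def c(i,x,y,w=66,h=50): return cv2.resize(i[y:y+h,x:x+w],(396,300),interpolation=cv2.INTER_CUBIC)
cv2.imwrite("pics/crops.png",np.vstack([np.hstack([c(t,192,197),c(t,294,146)]),np.hstack([c(s,222,138,),c(s,335,163)])]))
cv2.imwrite("pics/crops2.png",np.vstack([np.hstack([c(t,215,80),c(t,300,116)]),np.hstack([c(s,325,90),c(s,315,205)])]))
E
```

```text
(no output)
```

View pics/crops.png

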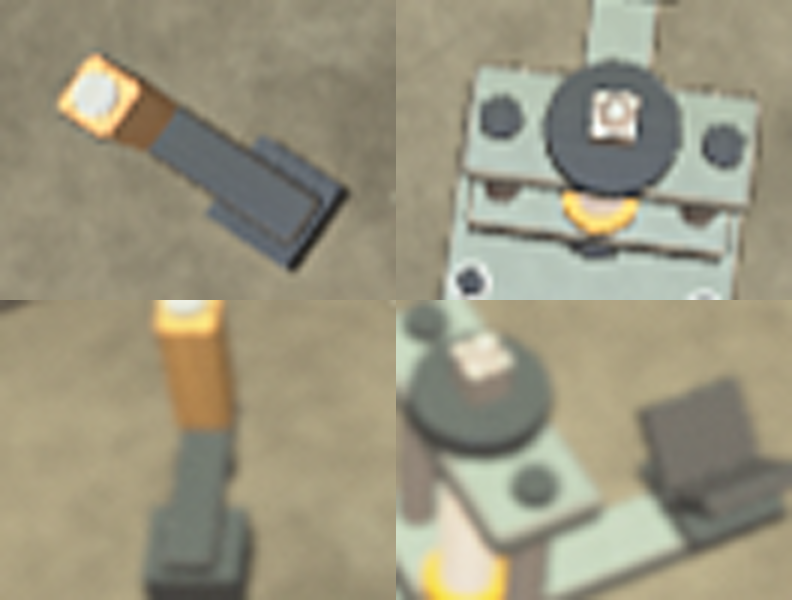

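View pics/crops2.png

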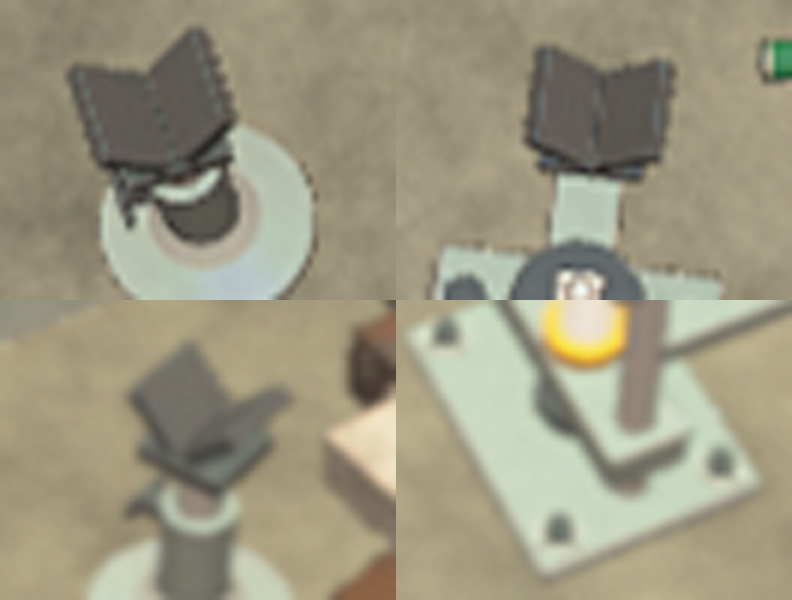

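The crop confirms the dark crank with the wooden grip: grip top at top-view (208.3,213.2), hub at (238.3,230.3). The shaft's square top is at (330.2,164.8), and the V-heads are clear.

```bash
python3 - <<'E'
from h import *
g=onz("top",(208.3,213.2),107);h=onz("top",(238.3,230.3),28);print("grip",g,"hub",h,np.linalg.norm((g-h)[:2]),np.degrees(np.arctan2(*(g-h)[1::-1])))
print("grip scene",onz("scene",(222+190/6,138+5/6),107), "tri",tri([("top",(208.3,213.2)),("scene",(253.7,138.8))]))
j=onz("top",(330.2,164.8),203);c=onz("top",(330.2,167.3),182);print("shaft",j,c,"scene",onz("scene",(335+84/6,163+93/6),182))
f=lambda x,y:(x,y)
a=[(294+(x-396)/6,146+y/6) for x,y in[(590,92),(635,92),(635,138),(591,138)]]
P=[onz("top",q,199) for q in a];print(P)
b=[onz("top",(294+(x-396)/6,146+y/6),170)[:2] for x,y in[(480,67),(760,97),(464,172),(745,205)]];print("bridge",b,np.degrees(np.arctan2(*(b[1]-b[0])[::-1])))
print("jackV",onz("top",(300+(600-396)/6,116+112/6),70))
for z in(100,118,135):print("rest",onz("top",(242,99.5),z))
print("foot",onz("top",(215+207/6,80+228/6),8))
K,T=KT("wrist");s=monitor.observe();from scipy.spatial.transform import Rotation as R
Rt=R.from_quat(s["tcp_rot"]).as_matrix();print(Rt,"cam in tool",Rt.T@T[:3,:3],Rt.T@(T[:3,3]-s["tcp_pos"]),K)
E
```

```text
grip [469.99  330.543 107.   ] hub [436.386 273.592  28.   ] 66.12617185023413 59.457338780717855
grip scene [473.926 327.567 107.   ] tri [472.532 330.554 104.667]
shaft [569.118  46.179 203.   ] [568.826  45.263 182.   ] scene [569.482  40.197 182.   ]
[array([577.789,  54.554, 199.   ]), array([578.111,  38.158, 199.   ]), array([560.893,  37.999, 199.   ]), array([560.583,  53.971, 199.   ])]
bridge [array([594.519,  95.439]), array([584.899, -10.595]), array([553.71 , 100.567]), array([543.067,  -4.947])] -95.18402651397072
jackV [683.84   31.842  70.   ]
rest [761.658 267.251 100.   ]
rest [753.594 263.363 118.   ]
rest [745.978 259.691 135.   ]
foot [748.844 263.534   8.   ]
[[-0.973  0.229 -0.   ]
 [ 0.229  0.973 -0.001]
 [-0.    -0.001 -1.   ]] cam in tool [[-0.001 -0.955 -0.298]
 [ 1.    -0.001 -0.   ]
 [ 0.    -0.298  0.955]] [  83.516    0.129 -147.449] [[304.069   0.    320.898]
 [  0.    304.069 197.663]
 [  0.      0.      1.   ]]
```

```bash
python3 -m creep '[0,0,0.3,-38.2,-29.5,5,7, 0,0,0.3,-38.2,-29.5,5,7, 0,0,0.3,-38.2,-29.5,5,7, 0,0,0.3,-38.2,-29.5,5,7, 0,0,0.3,-38.2,-29.5,5,7, 0,0,0.3,-38.2,-29.5,5,7, 0,0,0.3,-38.2,-29.5,5,7, 0,0,0.3,-38.2,-29.5,5,7, 0,0,0.3,-38.2,-29.5,5,7, 0,0,0.3,-38.2,-29.5,5,7]'
python3 - <<'E'
from h import *
s=monitor.observe();kt=KT("wrist");im=cams.get_image("wrist")
print(s["clock"],s["tcp_pos"],s["tcp_rot"],np.array(s["joints"]))
d=np.array([np.cos(np.radians(59.5)),np.sin(np.radians(59.5))])
print("pred grip top",proj("wrist",(470,330.5,107),kt),"hub",proj("wrist",(436.4,273.6,28),kt))
np.savez("w1.npz",K=kt[0],T=kt[1]);cv2.imwrite("pics/w1.png",im)
E
```

```text
clock: 1.35
tcp_pos: [469.9, 331.6, 187.4]
tcp_rot: [0.262, 0.965, -0.0, -0.0]
ft_force: [0.8, -0.1, -0.6]
finger_gap: 70.2
grasp_force: 0.0
1.35 [469.907 331.562 187.447] [ 0.262  0.965 -0.    -0.   ] [-0.754  0.484  0.058  1.999 -0.045  0.661  0.373]
pred grip top [319.75  213.284] hub [256.84  186.999]
```

View pics/w1.png

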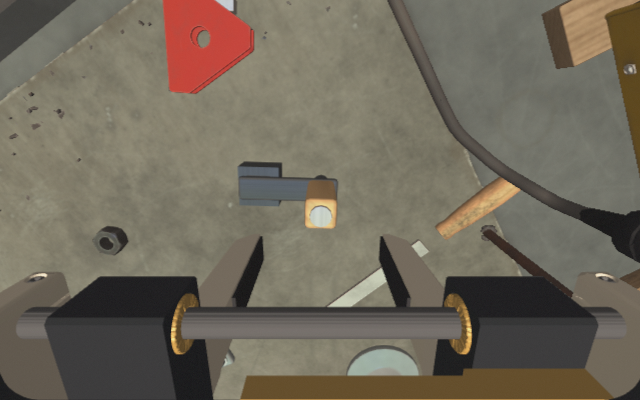

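The grip top shows at (320.5,214) against a predicted (319.8,213.3), square to the fingers, so I descend and grip.

```bash
python3 -m creep '[0,0,0,0,0,5,7, 0,0,0,0,0,9,7, 0,0,0,0,0,11.3,7, 0,0,0,0,0,11.3,7, 0,0,0,0,0,11.3,2, 0,0,0,0,0,11.3,2, 0,0,0,0,0,11.3,2, 0,0,0,0,0,11.3,2, 0,0,0,0,0,11.3,2, 0,0,0,0,0,11.3,2]'
```

```text
clock: 2.65
tcp_pos: [470.3, 331.1, 74.9]
tcp_rot: [0.262, 0.965, -0.0, 0.0]
ft_force: [-0.6, -1.7, 5.5]
finger_gap: 25.6
grasp_force: 29.7
```

```bash
python3 -m creep '[0,0,0,0,0,-3,2, 0,0,0,0,0,-8,2, 0,0,0,0,0,-13,2, 0,0,0,0,0,-18,2, 0,0,0,0,0,-22.5,2, 0,0,0.17,-4.7,-2.7,-22.5,2, 0,0,0.34,-9.5,-5.4,-22.5,2, 0,0,0.51,-14.2,-8.1,-22.5,2, 0,0,0.68,-19,-10.8,-22.5,2, 0,0,0.85,-23.8,-13.5,-22.5,2]' && python3 - <<'E'
from h import *
s=monitor.observe()
from scipy.spatial.transform import Rotation as R
Rt=R.from_quat(s["tcp_rot"]).as_matrix();print(Rt,Rt.T@(np.array([634,47,300])-s["tcp_pos"])/10,s["joints"],s["moment"],s["ft_force"])
E
```

```text
clock: 3.9
tcp_pos: [607.6, 92.8, 299.3]
tcp_rot: [0.639, 0.769, -0.0, -0.0]
ft_force: [0.6, 0.5, -2.2]
finger_gap: 25.9
grasp_force: 29.7
[[-0.184  0.983 -0.   ]
 [ 0.983  0.184 -0.   ]
 [ 0.    -0.    -1.   ]] [-4.985  1.755 -0.07 ] [-0.483  0.417  0.344  1.809 -0.169  0.945  0.118] [-0.021 -0.08  -0.022] [ 0.576  0.469 -2.16 ]
```

```bash
python3 -m creep '[0,0,0.08,-2.5,0.9,0,2, 0,0,0.168,-5,1.75,0,2, 0,0,0.168,-5,1.75,0,2, 0,0,0.168,-5,1.75,0,2]' && python3 - <<'E'
from h import *
s=monitor.observe();kt=KT("wrist");im=cams.get_image("wrist")
np.savez("w2.npz",K=kt[0],T=kt[1],p=s["tcp_pos"],q=s["tcp_rot"]);cv2.imwrite("pics/w2raw.png",im)
print(s["tcp_pos"],s["tcp_rot"])
p=np.array(s["tcp_pos"])
print("shaft cone",proj("wrist",(569,45.5,205.5),kt),"hub top exp",proj("wrist",p+[-65,-1,-46],kt),"sq exp end of arm")
t=cams.get_image("top");sc=cams.get_image("scene");cv2.imwrite("pics/t2.png",t);cv2.imwrite("pics/s2.png",sc)
def c(i,x,y,w,h): return cv2.resize(i[y:y+h,x:x+w],(400,300),interpolation=cv2.INTER_CUBIC)
u,v=proj("top",(569,45.5,230));a,b=proj("scene",(569,45.5,230));print(u,v,a,b)
u,v,a,b=map(int,(u,v,a,b))
cv2.imwrite("pics/c2.png",np.hstack([np.vstack([c(t,u-40,v-30,80,60),c(sc,a-40,b-30,80,60)]),c(im,160,70,200,150)if 0 else np.vstack([cv2.resize(im,(400,250)),np.zeros((350,400,3),np.uint8)])]))
E
```

```text
clock: 4.4
tcp_pos: [633.4, 49.9, 299.3]
tcp_rot: [0.699, 0.716, -0.0, -0.001]
ft_force: [0.3, 0.9, -2.7]
finger_gap: 25.8
grasp_force: 29.7
[633.386  49.853 299.298] [ 0.699  0.716 -0.    -0.001]
shaft cone [244.566 210.339] hub top exp [226.767 229.096] sq exp end of arm
331.082003336772 161.6342042849746 348.511803284793 161.70442164651413
```

View pics/c2.png

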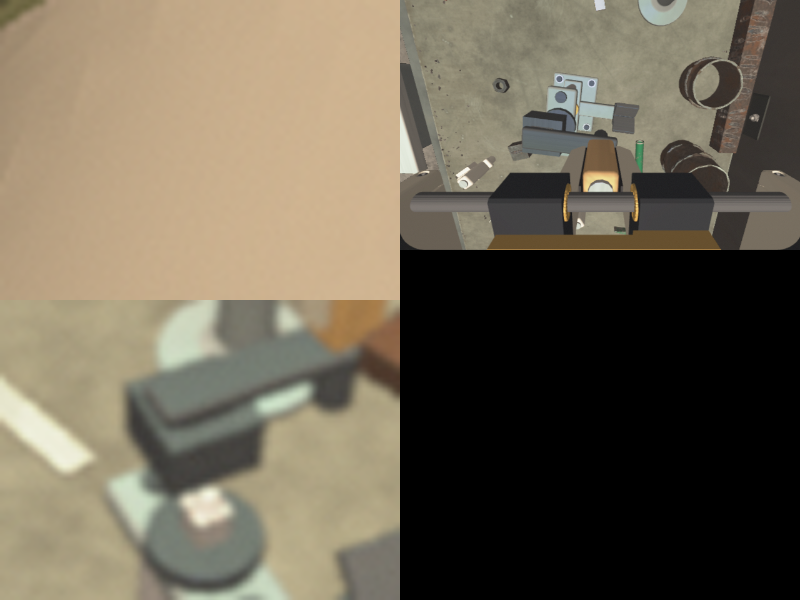

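```bash
python3 - <<'E'
from h import *
z=np.load("w2.npz");kt=(z["K"],z["T"]);im=cv2.imread("pics/w2raw.png");sc=cv2.imread("pics/s2.png")
S=4
def crop(i,x,y,w,h): return cv2.resize(i[y:y+h,x:x+w],(w*S,h*S),interpolation=cv2.INTER_CUBIC)
A=crop(im,160,150,200,130)
def dr(img,n,k,off,P,col):
    q=[((np.array(proj(n,p,k))-off+.5)*S) for p in P];cv2.polylines(img,[np.int32(q)],True,col,1)
p=z["p"];ax=p[:2]-np.array([65*np.cos(.019),65*np.sin(.019)])
for dz,col in((-46,(0,255,0)),(-74,(0,0,255))):
    dr(A,"wrist",kt,(160,150),[(ax[0]+a,ax[1]+b,p[2]+dz) for a,b in((-21,-21),(21,-21),(21,21),(-21,21))],col)
cv2.imwrite("pics/c3.png",A)
E
```

```text
(no output)
```

View pics/c3.png

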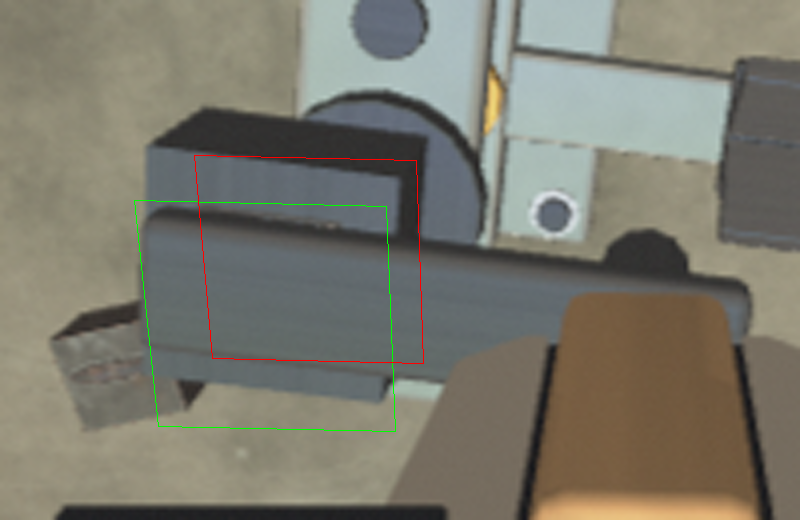

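```bash
cat > fit.py <<'E'
from h import *
from scipy.optimize import least_squares
from scipy.spatial.transform import Rotation as R
# hub frame: origin socket mouth, x to grip
def fit(kt,obs,x0,prior=(20,20,20,.3,.3,1)):
    def f(x):
        Rm=R.from_rotvec(x[3:]).as_matrix()
        e=[np.array(proj("",x[:3]+Rm@np.array(P,float),kt))-uv for P,uv in obs]
        return np.r_[np.ravel(e),(x-x0)/prior]
    r=least_squares(f,x0);return r.x,f(r.x)[:-6]
E
python3 - <<'E'
from fit import *
z=np.load("w2.npz");kt=(z["K"],z["T"]);g=lambda a,b:np.array([160+a/4-.5,150+b/4-.5])
obs=[((-21,-21,28),g(147,143)),((21,-21,28),g(402,180)),((21,21,28),g(385,402)),((-21,-21,0),g(205,107)),((21,-21,0),g(427,140))]
p=z["p"];x0=np.array([p[0]-65,p[1]-1,p[2]-74,0,0,0.0])
for pr in((20,20,20,.3,.3,1),(20,20,5,.02,.02,1)):
    x,e=fit(kt,obs,x0,pr);print(p,x,np.degrees(x[3:]),np.abs(e).max(),np.linalg.norm(x[:2]-p[:2]))
# shaft collar center from this image: collar ellipse far top (375,92), right (487,200)
print(proj("",(569,45.5,182),kt),(np.array(proj("",(569,45.5,182),kt))-[160,150]+.5)*4)
th=np.linspace(0,6.28,13);print([tuple(np.int32((np.array(proj("",(569+26*np.cos(t),45.5+26*np.sin(t),182),kt))-[160,150]+.5)*4)) for t in th])
E
```

```text
[633.386  49.853 299.298] [579.97   65.266 260.828   2.472  -0.141  -0.701] [141.66   -8.089 -40.173] 4.034207618898165 55.59583587949715
[633.386  49.853 299.298] [576.588  72.117 201.56    0.725  -0.055  -0.987] [ 41.512  -3.154 -56.528] 31.531287362047493 61.006057319879254
[250.724 201.701] [364.895 208.805]
[(np.int32(478), np.int32(211)), (np.int32(462), np.int32(156)), (np.int32(418), np.int32(114)), (np.int32(359), np.int32(97)), (np.int32(302), np.int32(111)), (np.int32(262), np.int32(151)), (np.int32(251), np.int32(206)), (np.int32(270), np.int32(259)), (np.int32(313), np.int32(298)), (np.int32(369), np.int32(313)), (np.int32(424), np.int32(301)), (np.int32(464), np.int32(264)), (np.int32(478), np.int32(211))]
```

```bash
python3 - <<'E'
from fit import *
z=np.load("w2.npz");kt=(z["K"],z["T"]);g=lambda a,b:np.array([160+a/4-.5,150+b/4-.5])
obs=[((-21,21,28),g(147,143)),((21,21,28),g(402,180)),((21,-21,28),g(385,402)),((-21,21,0),g(205,107)),((21,21,0),g(427,140))]
p=z["p"];x0=np.array([p[0]-65,p[1]-1,p[2]-74,0,0,0.0])
for pr in((20,20,20,.3,.3,1),(20,20,5,.02,.02,1)):
    x,e=fit(kt,obs,x0,pr);print(x,np.degrees(x[3:]),np.abs(e).max(),e.round(1),np.linalg.norm(x[:2]-p[:2]))
# collar: visible rim top (375,92) right (487,200)
f=lambda a:np.r_[np.array(proj("",(a[0],a[1]+26,182),kt))-g(375,92),np.array(proj("",(a[0]+26,a[1],182),kt))-g(487,203)]
r=least_squares(f,[569,45]);print(r.x,r.fun)
E
```

```text
[567.976  55.32  223.776  -0.011   0.017  -0.119] [-0.604  0.978 -6.812] 0.6928558666214997 [ 0.5  0.5  0.1 -0.4 -0.7  0.4 -0.1  0.2  0.3 -0.6] 65.6378955108982
[568.287  55.526 223.994  -0.004   0.007  -0.116] [-0.212  0.386 -6.65 ] 0.7787833408440292 [ 0.3  0.6 -0.1 -0.3 -0.7  0.4  0.1  0.   0.5 -0.8] 65.34613871935656
[571.749  47.192] [-0.833 -0.349  0.857  0.396]
```

Fit of the crank: socket at (568.1,55.4,223.9), heading −6.7°, no droop. I'll swing it to about +1° over the shaft, lower it to just above the cone, and re-check.

```bash
python3 -m creep '[0,0,-0.07,-0.1,0.1,0.5,2, 0,0,-0.135,-0.25,0.2,1.2,2, 0,0,-0.135,-0.25,0.2,1.2,2, 0,0,-0.135,-0.25,0.2,1.2,2]' && python3 - <<'E'
from h import *
s=monitor.observe();kt=KT("wrist");im=cams.get_image("wrist");sc=cams.get_image("scene")
np.savez("w3.npz",K=kt[0],T=kt[1],p=s["tcp_pos"],q=s["tcp_rot"]);cv2.imwrite("pics/w3raw.png",im);cv2.imwrite("pics/s3.png",sc)
print(s["tcp_pos"],s["tcp_rot"])
def crop(i,x,y,w,h,S): return cv2.resize(i[y:y+h,x:x+w],(w*S,h*S),interpolation=cv2.INTER_CUBIC)
cv2.imwrite("pics/c4.png",np.hstack([crop(im,190,170,100,100,4),crop(sc,310,140,80,80,5)]))
E
```

```text
clock: 5.05
tcp_pos: [635.8, 46.5, 287.9]
tcp_rot: [0.65, 0.76, 0.0, -0.0]
ft_force: [-0.5, -0.5, -2.1]
finger_gap: 25.9
grasp_force: 29.7
[635.787  46.54  287.921] [ 0.65  0.76  0.   -0.  ]
```

View pics/c4.png

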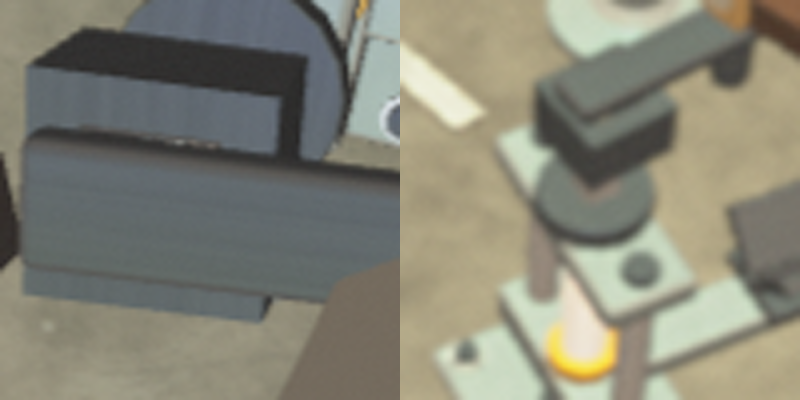

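```bash
python3 - <<'E'
from fit import *
z=np.load("w3.npz");kt=(z["K"],z["T"]);g=lambda a,b:np.array([190+a/4-.5,170+b/4-.5]);h=lambda a,b:np.array([310+(a-400)/5-.5,140+b/5-.5])
p=z["p"];x0=np.array([p[0]-65,p[1]-1,p[2]-74,0,0,0.0])
obs=[((-21,21,28),g(28,65)),((21,21,28),g(281,97)),((21,-21,28),g(263,320)),((-21,-21,28),g(25,293)),((-21,21,0),g(82,28)),((21,21,0),g(307,58))]
x,e=fit(kt,obs,x0,(20,20,5,.02,.02,1));print("wrist",x,np.degrees(x[5]),e.round(1))
ks=KT("scene")
o=[((-21,21,28),h(537,80)),((-21,21,0),h(537,130)),((-21,-21,0),h(597,190)),((-21,-21,28),h(590,148)),((21,-21,28),h(675,105)),((21,-21,0),h(668,152))]
x,e=fit(ks,o,x0,(20,20,5,.02,.02,1));print("scene",x,np.degrees(x[5]),e.round(1))
def circ(k,pts,a0=(569,46)):
    def f(a): return [np.hypot(*(onz("",q,182,k)[:2]-a))-26 for q in pts]
    r=least_squares(f,a0);return r.x,r.fun
print("collar wrist",circ(kt,[g(318,38),g(338,90),g(327,140)]),circ(kt,[g(140,22),g(318,38),g(338,90),g(327,140)]))
print("collar scene",circ(ks,[h(538,195),h(655,195),h(560,225),h(600,235),h(640,220)]))
Rt=R.from_quat(z["q"]).as_matrix();print(Rt[:2,:2])
E
```

```text
wrist [570.271  43.265 211.487  -0.004   0.008   0.022] 1.2800355672182253 [-0.1  0.2 -0.2  0.  -0.1  0.3 -0.2  0.2  0.6 -0.1  0.  -0.6]
scene [573.211  44.185 211.571  -0.003  -0.002   0.013] 0.7268838028123858 [-0.6  0.3 -0.9 -0.5 -1.4  0.6  0.6 -0.2  0.9 -0.1  1.3 -0.2]
collar wrist (array([568.117,  44.912]), array([-0.22 ,  0.399, -0.226])) (array([569.141,  42.005]), array([-1.455,  0.897,  0.101, -1.863]))
collar scene (array([571.43 ,  44.555]), array([-1.046, -0.656,  0.222,  0.413, -0.377]))
[[-0.156  0.988]
 [ 0.988  0.156]]
```

```bash
python3 -m creep '[0,0,0,0.12,-0.15,0,2, 0,0,0,0.12,-0.15,0.5,2, 0,0,0,0.12,-0.15,1,2, 0,0,0,0.12,-0.15,1.5,2, 0,0,0,0.12,-0.15,1.5,2]'
```

```text
clock: 5.78
tcp_pos: [633.9, 47.0, 272.0]
tcp_rot: [0.65, 0.76, -0.0, -0.0]
ft_force: [-0.4, 0.5, -3.1]
finger_gap: 26.2
grasp_force: 29.7
```

```bash
python3 -m creep '[0,0,0,0,0,0.4,2, 0,0,0,0,0,0.8,2, 0,0,0,0,0,1.2,2, 0,0,0,0,0,1.4,2, 0,0,0,0,0,1.4,2]'
```

```text
clock: 6.4
tcp_pos: [634.1, 47.0, 258.5]
tcp_rot: [0.649, 0.76, -0.0, -0.0]
ft_force: [0.3, 0.1, -3.3]
finger_gap: 26.1
grasp_force: 29.7
```

```bash
cat > wind.py <<'E'
import numpy as np,sys
t0,step,n=map(float,sys.argv[1:4]);R=65;a=np.radians(t0-step*np.arange(1,n+1));b=np.radians(t0)
dx=R*(np.cos(a)-np.cos(b));dy=R*(np.sin(a)-np.sin(b))
for t,x,y in zip(np.degrees(a),-.156*dx+.988*dy,.988*dx+.156*dy):print(round(t,1),round(x/10,2),round(y/10,2))
E
python3 wind.py 1.2 20 10; python3 wind.py -198.8 20 10
```

```text
-18.8 -2.15 -0.69
-38.8 -3.94 -2.07
-58.8 -5.14 -3.98
-78.8 -5.62 -6.19
-98.8 -5.31 -8.43
-118.8 -4.26 -10.42
-138.8 -2.59 -11.94
-158.8 -0.5 -12.8
-178.8 1.76 -12.88
-198.8 3.91 -12.19
-218.8 1.78 1.38
-238.8 2.99 3.29
-258.8 3.47 5.5
-278.8 3.16 7.74
-298.8 2.11 9.74
-318.8 0.44 11.25
-338.8 -1.65 12.11
-358.8 -3.91 12.19
-378.8 -6.06 11.51
-398.8 -7.84 10.12
```

```bash
python3 -m creep '[0,0,0,-2.15,-0.69,0.15,2, 0,0,0,-3.94,-2.07,0.15,2, 0,0,0,-5.14,-3.98,0.15,2, 0,0,0,-5.62,-6.19,0.15,2, 0,0,0,-5.62,-6.19,0.15,2]'; python3 - <<'E'
from h import *
s=monitor.observe();print(s["ft_force"],s["moment"],s["joints"])
sc=cams.get_image("scene");cv2.imwrite("pics/s4.png",sc)
t=cams.get_image("top");cv2.imwrite("pics/t4.png",t)
def crop(i,x,y,w,h,S): return cv2.resize(i[y:y+h,x:x+w],(w*S,h*S),interpolation=cv2.INTER_CUBIC)
cv2.imwrite("pics/c5.png",crop(sc,300,85,130,120,4))
E
```

```text
clock: 7.02
tcp_pos: [579.1, -18.3, 257.0]
tcp_rot: [0.65, 0.76, 0.0, -0.002]
ft_force: [-2.1, 5.3, -5.2]
finger_gap: 25.8
grasp_force: 29.7
[-2.058  5.34  -5.187] [1.266 0.454 0.068] [-0.309  0.418  0.344  1.933 -0.19   0.824  0.294]
```

View pics/c5.png

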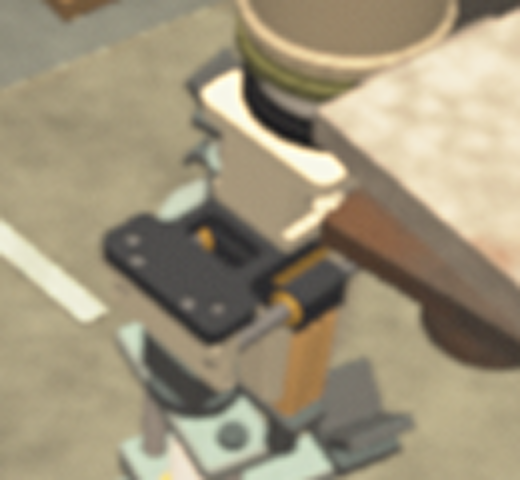

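Winding works with low forces (about 5 N sideways). Before continuing I'll estimate the rest's height by fitting the V-head model to both views, using the jack head (z known to be 70) as a check.

```bash
cat > vfit.py <<'E'
from h import *
from scipy.optimize import least_squares
def V(k):
    s={'n':-22,'f':22}[k[1]];return np.array({'L':(s,27.5,24),'R':(s,-27.5,24),'B':(s,0,0)}[k[0]],float)
def vfit(obs,x0):  # obs: (kt,key,uv)
    def f(x):
        c,s=np.cos(x[3]),np.sin(x[3]);M=np.array([[c,-s,0],[s,c,0],[0,0,1]])
        return np.ravel([np.array(proj("",x[:3]+M@V(k),kt))-uv for kt,k,uv in obs])
    r=least_squares(f,x0,loss="soft_l1");return r.x,f(r.x)
E
python3 - <<'E'
from vfit import *
T=KT("top");S=KT("scene")
def o(kt,ox,oy,cx,cy,d):return [(kt,k,np.array([ox+(a-cx)/6-.5,oy+(b-cy)/6-.5])) for k,(a,b) in d.items()]
rest=o(T,215,80,0,0,dict(Lf=(70,70),Ln=(105,163),Bf=(150,75),Bn=(178,165),Rf=(198,28),Rn=(235,125)))
rs=o(S,325,90,0,300,dict(Ln=(132,398),Lf=(190,343),Bn=(198,455),Rf=(290,390)))
jack=o(T,300,116,396,0,dict(Lf=(541,46),Ln=(528,140),Bf=(604,97),Bn=(598,172),Rf=(672,65),Rn=(660,158)))
js=o(S,335,163,396,300,dict(Ln=(640,410),Lf=(738,378),Bn=(690,505),Rf=(800,465)))
for n,a,b,x0 in(("rest",rest,rs,[749,263,120,.2]),("jack",jack,js,[682,35,70,0])):
    for ob in(a,b,a+b):
        x,e=vfit(ob,np.array(x0));print(n,x,e.round(1))
E
```

```text
rest [761.397 267.876  99.881   0.36 ] [ 0.4 -0.1 -0.1  0.2 -0.4 -0.1  0.2  0.4  0.3  0.  -0.4 -0.4]
rest [787.266 300.899  73.955   0.43 ] [ 1.3 -0.3 -0.2  0.3 -1.7  0.5  0.2 -0.5]
rest [756.45  265.01  112.248   0.369] [ 0.2 -0.4 -0.1  0.2 -0.4 -0.4  0.4  0.2  0.4 -0.5 -0.1 -0.8 -0.2 -0.5
 -0.4  0.  -3.2  1.2  0.2  0.3]
jack [685.704  33.043  54.444  -0.112] [ 0.5  0.2  0.5  0.8  0.1 -3.7 -1.  -0.2 -0.1 -0.2 -0.1  0.6]
jack [713.287  59.969  18.294  -0.074] [ 1.   0.7 -0.7 -0.1 -2.5 -1.7  1.1  0.4]
jack [683.336  33.339  64.01   -0.114] [ 0.5 -0.3  0.4  0.5  0.2 -4.1 -0.9 -0.5  0.1 -0.7  0.   0.3 -0.4  0.5
 -0.8 -0.1 -4.1 -0.9  0.9  1.6]
```

```bash
python3 wind.py -78.8 20 10
```

```text
-98.8 0.31 -2.24
-118.8 1.36 -4.24
-138.8 3.03 -5.75
-158.8 5.12 -6.61
-178.8 7.38 -6.69
-198.8 9.53 -6.01
-218.8 11.31 -4.62
-238.8 12.52 -2.71
-258.8 12.99 -0.51
-278.8 12.69 1.73
```

```bash
python3 -m creep '[0,0,0,0.31,-2.24,0,2, 0,0,0,1.36,-4.24,0,2, 0,0,0,3.03,-5.75,0,2, 0,0,0,5.12,-6.61,0,2, 0,0,0,7.38,-6.69,0,2, 0,0,0,9.53,-6.01,0,2, 0,0,0,11.31,-4.62,0,2, 0,0,0,12.52,-2.71,0,2, 0,0,0,12.99,-0.51,0,2, 0,0,0,12.69,1.73,0,2]'; python3 wind.py -278.8 20 7
```

```text
clock: 8.38
tcp_pos: [578.7, 110.9, 257.3]
tcp_rot: [0.649, 0.761, -0.0, -0.001]
ft_force: [-4.3, -0.6, 0.2]
finger_gap: 26.4
grasp_force: 29.8
-298.8 -1.05 2.0
-318.8 -2.72 3.52
-338.8 -4.81 4.37
-358.8 -7.07 4.46
-378.8 -9.22 3.77
-398.8 -11.01 2.38
-418.8 -12.21 0.47
```

```bash
python3 -m creep '[0,0,0,-1.05,2,0,2, 0,0,0,-2.72,3.52,0,2, 0,0,0,-4.81,4.37,0,2, 0,0,0,-7.07,4.46,0,2, 0,0,0,-7.07,4.46,0,2, 0,0,0,-7.07,4.46,0,7, 0,0,0,-7.07,4.46,0,7, 0,0,0,-7.07,4.46,0,7, 0,0,0,-7.07,4.46,-6,7, 0,0,0,-7.07,4.46,-9,7]'; python3 - <<'E'
from h import *
from scipy.spatial.transform import Rotation as R
s=monitor.observe();Rt=R.from_quat(s["tcp_rot"]).as_matrix();p=np.array(s["tcp_pos"])
for t in((560,150,370),(800,150,370)):
    print(t,(Rt.T@(np.array(t)-p)/10).round(1))
    M=Rt.copy();Kc,Tc=KT("wrist");T=Tc.copy();T[:3,3]+=np.array(t)-p
    for q in((683,33,108),(753,264,115)):print(proj("",q,(Kc,T)))
E
```

```text
clock: 9.62
tcp_pos: [634.7, 47.2, 349.8]
tcp_rot: [0.649, 0.76, 0.001, 0.001]
ft_force: [0.7, 0.1, -0.7]
finger_gap: 68.6
grasp_force: 0.0
(560, 150, 370) [11.3 -5.8 -2. ]
[389.271 255.214]
[484.99  103.653]
(800, 150, 370) [ 7.6 17.9 -2. ]
[228.861 232.41 ]
[297.065  71.698]
```

```bash
cat > snap.py <<'E'
import sys
from h import *
n=sys.argv[1];s=monitor.observe();kt=KT("wrist");im=cams.get_image("wrist")
np.savez(n+".npz",K=kt[0],T=kt[1],p=s["tcp_pos"],q=s["tcp_rot"]);cv2.imwrite(f"pics/{n}.png",im)
print(s["clock"],np.abs(s["qvel"]).max(),[proj("",q,kt).round() for q in((683,33,108),(753,264,115))])
E
python3 -m creep '[0,0,0,3.2,-3.3,-2,7, 0,0,0,6.4,-6.6,-2,7, 0,0,0,6.4,-6.6,-2,7, 0,0,0,6.4,-6.6,-2,7, 0,0,0,6.4,-6.6,-2,7, 0,0,0,6.4,-6.6,-2,7]'; python3 snap.py A
python3 -m creep '[0,0,0,-0.8,5,0,7, 0,0,0,-1.6,10,0,7, 0,0,0,-2.4,15,0,7, 0,0,0,-3,20,0,7, 0,0,0,-3.7,23.7,0,7, 0,0,0,-3.7,23.7,0,7, 0,0,0,-3.7,23.7,0,7, 0,0,0,-3.7,23.7,0,7]'; python3 snap.py B
```

```text
clock: 10.38
tcp_pos: [559.5, 99.3, 366.8]
tcp_rot: [0.65, 0.76, -0.0, 0.0]
ft_force: [1.0, 0.1, -0.3]
finger_gap: 70.0
grasp_force: 0.0
10.375 0.004743888667700624 [array([399., 225.]), array([501.,  60.])]
clock: 11.42
tcp_pos: [798.1, 100.4, 367.7]
tcp_rot: [0.649, 0.76, 0.0, -0.0]
ft_force: [-0.4, 0.7, 0.1]
finger_gap: 70.0
grasp_force: 0.0
11.425 0.006851523544737644 [array([233., 201.]), array([305.,  27.])]
```

```bash
python3 - <<'E'
import cv2,numpy as np
A=cv2.imread("pics/A.png");B=cv2.imread("pics/B.png")
def c(i,x,y): return cv2.resize(i[y:y+72,x:x+96],(400,300),interpolation=cv2.INTER_CUBIC)
m=np.vstack([np.hstack([c(A,351,185),c(A,453,24)]),np.hstack([c(B,185,160),c(B,257,0)])])
for k in(100,200,300,500,600,700): m[::6,k]=255
for k in(100,200,400,500): m[k,::6]=255
cv2.imwrite("pics/m.png",m)
E
```

View pics/m.png

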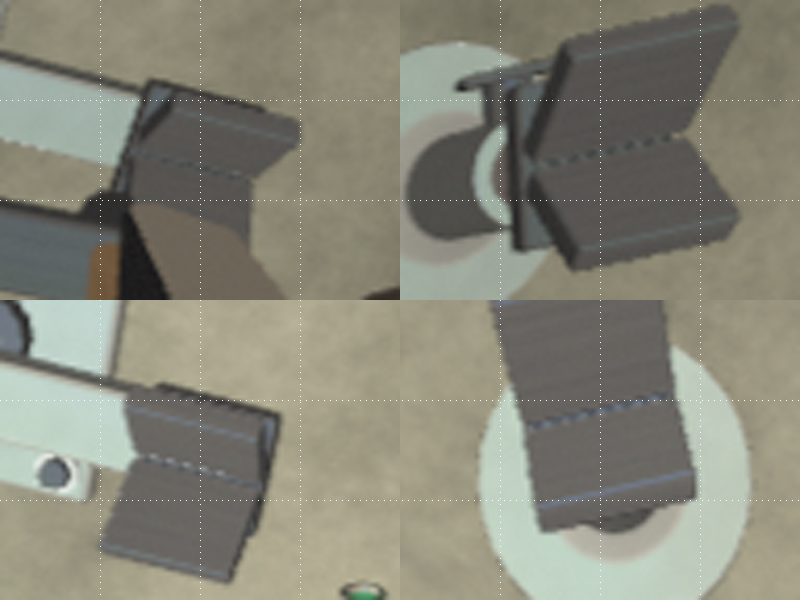

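```bash
cat > tri2.py <<'E'
from h import *
k=4.16667
A=np.load("A.npz");B=np.load("B.npz");kA=(A["K"],A["T"]);kB=(B["K"],B["T"])
def px(ox,oy,cx,cy,a,b):return (ox+(a-cx)/k-.4,oy+(b-cy)/k-.4)
def T(obs):
    M=np.zeros((3,3));v=np.zeros(3)
    for (K,W),uv in obs:
        d=W[:3,:3]@np.linalg.solve(K,[*uv,1]);d/=np.linalg.norm(d);P=np.eye(3)-np.outer(d,d);M+=P;v+=P@W[:3,3]
    X=np.linalg.solve(M,v);return X,[np.round(proj("",X,q)-np.array(uv),1) for q,uv in obs]
E
python3 - <<'E'
from tri2 import *
J=[T([(kA,px(351,185,0,0,*a)),(kB,px(185,160,0,300,*b))]) for a,b in(((133,151),(136,457)),((250,180),(258,486)))]
R=[T([(kA,px(453,24,400,0,*a)),(kB,px(257,0,400,300,*b))]) for a,b in(((530,163),(527,426)),((687,134),(668,395)))]
for q in J+R:print(q)
for Q in(J,R):print(np.linalg.norm(Q[0][0]-Q[1][0]),(Q[0][0]+Q[1][0])/2)
E
```

```text
(array([660.043,  34.004, 103.559]), [array([-0. ,  0.1]), array([ 0. , -0.1])])
(array([702.219,  30.5  , 105.267]), [array([ 0. , -0.1]), array([-0. ,  0.1])])
(array([733.288, 257.538, 116.146]), [array([ 0., -0.]), array([-0.,  0.])])
(array([771.513, 270.112, 122.967]), [array([-0.1,  0.2]), array([ 0. , -0.2])])
42.35602501102022 [681.131  32.252 104.413]
40.81428954488466 [752.4   263.825 119.557]
```

```bash
python3 - <<'E'
from tri2 import *
for a,b in(((168,93),(128,404)),((299,123),(260,439))):print("jackL",T([(kA,px(351,185,0,0,*a)),(kB,px(185,160,0,300,*b))]))
for a,b in(((579,250),(540,508)),((738,214),(694,471))):print("restR",T([(kA,px(453,24,400,0,*a)),(kB,px(257,0,400,300,*b))]))
E
```

```text
jackL (array([662.182,  60.174, 121.768]), [array([-0.2,  1.5]), array([ 0.2, -1.6])])
jackL (array([705.776,  57.157, 125.84 ]), [array([-0.2,  2. ]), array([ 0.3, -2.1])])
restR (array([742.295, 233.839, 140.278]), [array([ 0. , -0.1]), array([-0. ,  0.1])])
restR (array([781.78 , 249.153, 141.305]), [array([-0.,  0.]), array([ 0., -0.])])
```

Mosaic: both grooves are visible in views A and B. The jack triangulates to about 104–107 mm and the rest to about 117–122 mm, so roughly 12–15 mm remains. I'll re-grip and wind a little short of that, about 110°.

```bash
python3 -m creep '[0,0,0,-0.9,-6,0,7, 0,0,0,-1.8,-12,0,7, 0,0,0,-2.7,-17.1,0,7, 0,0,0,-2.7,-17.1,0,7, 0,0,0,-2.7,-17.1,5,7, 0,0,0,-2.7,-17.1,9,7, 0,0,0,-2.7,-17.1,11,7, 0,0,0,-2.7,-17.1,11,2, 0,0,0,-2.7,-17.1,11,2, 0,0,0,-2.7,-17.1,11,2]'; python3 -m creep '[0,0,0,0,0,0,2, 0,0,0,0,0,0,2]';python3 wind.py -358.8 18 9
```

```text
clock: 12.72
tcp_pos: [634.9, 47.2, 258.4]
tcp_rot: [0.649, 0.76, 0.001, 0.001]
ft_force: [-0.4, 0.4, 0.6]
finger_gap: 44.5
grasp_force: 0.0
clock: 12.98
tcp_pos: [634.5, 47.1, 257.7]
tcp_rot: [0.649, 0.76, 0.0, 0.0]
ft_force: [-0.1, 0.9, 0.5]
finger_gap: 26.1
grasp_force: 29.9
-376.8 -1.95 -0.59
-394.8 -3.62 -1.75
-412.8 -4.85 -3.37
-430.8 -5.52 -5.29
-448.8 -5.56 -7.32
-466.8 -4.98 -9.27
-484.8 -3.82 -10.94
-502.8 -2.2 -12.17
-520.8 -0.28 -12.84
```

```bash
python3 -m creep '[0,0,0,-1.95,-0.59,0,2, 0,0,0,-3.62,-1.75,0,2, 0,0,0,-4.85,-3.37,0,2, 0,0,0,-5.52,-5.29,0,2, 0,0,0,-5.56,-7.32,0,2, 0,0,0,-4.98,-9.27,0,2, 0,0,0,-4.98,-9.27,0,2]'; python3 -m creep '[0,0,0,0,0,0,7, 0,0,0,0,0,0,7, 0,0,0,0,0,0,7, 0,0,0,0,0,-5,7, 0,0,0,0,0,-10,7, 0,0,0,0,0,-10,7]'; python3 - <<'E'
from h import *
from scipy.spatial.transform import Rotation as R
s=monitor.observe();Rt=R.from_quat(s["tcp_rot"]).as_matrix();p=np.array(s["tcp_pos"]);print(Rt[:2,:2])
K,T=KT("wrist")
J=np.array([681,32.2,118.]);Rr=np.array([752.5,263.8,120.])
dy=np.radians(25);M=R.from_rotvec([0,0,dy]).as_matrix()
for off in((-110,75,0),(130,75,0)):
    t=np.array([J[0]+off[0],J[1]+off[1],357.]);W=T.copy();W[:3,3]+=t-p
    t2=Rr+M@(t-J);t2[2]=357
    print("J",t,(Rt.T@(t-p)/10).round(2),proj("",J,(K,W)),"R",t2,(Rt.T@(t2-p)/10).round(2), np.hypot(*t2[:2]))
E
```

```text
clock: 13.85
tcp_pos: [549.8, -13.3, 257.0]
tcp_rot: [0.648, 0.761, 0.002, -0.001]
ft_force: [2.7, 11.0, -7.2]
finger_gap: 25.5
grasp_force: 30.0
clock: 14.6
tcp_pos: [552.0, -17.4, 360.7]
tcp_rot: [0.65, 0.76, 0.002, 0.002]
ft_force: [-0.4, -0.5, -0.7]
finger_gap: 70.0
grasp_force: 0.0
[[-0.156  0.988]
 [ 0.988  0.156]]
J [571.  107.2 357. ] [12.02  3.82  0.39] [389.725 234.706] R [621.11  285.285 357.   ] [28.83 11.53  0.43] 683.4946417176642
J [811.  107.2 357. ] [ 8.29 27.52  0.54] [215.543 209.832] R [838.624 386.713 357.   ] [35.47 34.6   0.58] 923.4916960693531
```

```bash
python3 - <<'E'
from h import *
from scipy.spatial.transform import Rotation as R
s=monitor.observe();Rt=R.from_quat(s["tcp_rot"]).as_matrix();p=np.array(s["tcp_pos"])
J=np.array([681,32.2,118.]);Rr=np.array([752.5,263.8,120.]);M=R.from_rotvec([0,0,np.radians(25)]).as_matrix()
for off in((-110,30,0),(130,30,0)):
    t=np.array([J[0]+off[0],J[1]+off[1],360.7]);t2=Rr+M@(t-J);t2[2]=360.7
    print("J",(Rt.T@(t-p)/10).round(2),"R",(Rt.T@(t2-p)/10).round(2),t2)
E
```

```text
J [7.57 3.12 0.02] R [24.51 12.78  0.07] [640.128 244.501 360.7  ]
J [ 3.84 26.83  0.17] R [31.14 35.84  0.22] [857.641 345.93  360.7  ]
```

```bash
python3 -m creep '[0,0,0,4,1.5,0,7, 0,0,0,7.6,3.1,0,7, 0,0,0,7.6,3.1,0,7, 0,0,0,7.6,3.1,0,7, 0,0,0,7.6,3.1,0,7]' | sed -n 2p; python3 snap.py J1
python3 -m creep '[0,0,0,-0.7,4.7,0,7, 0,0,0,-1.5,9.5,0,7, 0,0,0,-2.2,14.2,0,7, 0,0,0,-3,19,0,7, 0,0,0,-3.7,23.7,0,7, 0,0,0,-3.7,23.7,0,7, 0,0,0,-3.7,23.7,0,7, 0,0,0,-3.7,23.7,0,7]'| sed -n 2p; python3 snap.py J2
python3 -m creep '[0,0,-0.08,5,1.8,0,7, 0,0,-0.16,10,3.4,0,7, 0,0,-0.24,15,5,0,7, 0,0,-0.32,20,6.7,0,7, 0,0,-0.4,25,8.3,0,7, 0,0,-0.436,27.3,9,0,7, 0,0,-0.436,27.3,9,0,7, 0,0,-0.436,27.3,9,0,7, 0,0,-0.436,27.3,9,0,7, 0,0,-0.436,27.3,9,0,7]'| sed -n 2p; python3 snap.py R2
python3 -m creep '[0,0,0,0.7,-4.7,0,7, 0,0,0,1.5,-9.5,0,7, 0,0,0,2.2,-14.2,0,7, 0,0,0,3,-19,0,7, 0,0,0,3.7,-23.7,0,7, 0,0,0,3.7,-23.7,0,7, 0,0,0,3.7,-23.7,0,7, 0,0,0,3.7,-23.7,0,7]'| sed -n 2p; python3 snap.py R1
python3 - <<'E'
from h import *
from scipy.spatial.transform import Rotation as R
for n in("J1","J2","R1","R2"):
    z=np.load(n+".npz");c=np.array([681,32.2,118.]) if n[0]=="J" else np.array([752.5,263.8,120.]);print(n,z["p"],R.from_quat(z["q"]).as_matrix()[:2,1],proj("",c,(z["K"],z["T"])))
E
```

```text
tcp_pos: [568.9, 61.8, 356.9]
15.225 0.004189469653043818 [array([400., 202.]), array([509.,  22.])]
tcp_pos: [808.2, 63.3, 358.0]
16.275 0.004996205852143573 [array([225., 176.]), array([300., -14.])]
tcp_pos: [855.4, 346.0, 357.9]
17.575 0.006776324458812166 [array([108., 277.]), array([222., 178.])]
tcp_pos: [638.9, 246.2, 356.9]
18.625 0.004733790185276221 [array([267., 299.]), array([398., 205.])]
J1 [568.856  61.835 356.905] [0.988 0.155] [400.237 204.373]
J2 [808.187  63.347 358.015] [0.988 0.156] [221.098 178.557]
R1 [638.943 246.213 356.915] [0.829 0.559] [398.615 206.506]
R2 [855.449 345.968 357.868] [0.83  0.557] [219.931 178.681]
```

```bash
cat > reg.py <<'E'
from tri2 import *
import sys
def V3(c,yaw):
    c_,s=np.cos(yaw),np.sin(yaw);return [np.array(c)+[c_*a-s*b,s*a+c_*b,h] for a in(-22,22) for b,h in((27.5,24),(0,0),(-27.5,24))]
def run(suf="",Jc=(681,32.2,118.),yaw=-.083,pad=4,blur=5,N=("J1","J2","R1","R2"),x0=None):
    Z={n:np.load(n+".npz") for n in N};kt={n:(Z[n]["K"],Z[n]["T"]) for n in N}
    G={n:cv2.GaussianBlur(cv2.cvtColor(cv2.imread(f"pics/{n}.png"),cv2.COLOR_BGR2GRAY),(0,0),1.0).astype(np.float32) for n in N}
    out=[];cc=[]
    for j,r in((N[0],N[2]),(N[1],N[3])):
        c=np.array(proj("",Jc,kt[j]));hull=cv2.convexHull(np.int32([proj("",q,kt[j]).round() for q in V3(Jc,yaw)]))
        m=np.zeros(G[j].shape,np.uint8);cv2.fillConvexPoly(m,hull,255);m=cv2.dilate(m,np.ones((2*pad+1,)*2))
        S=40;x,y=(c-S).astype(int)
        tp=np.ascontiguousarray(G[j][y:y+2*S,x:x+2*S]);mk=np.ascontiguousarray(m[y:y+2*S,x:x+2*S])
        # maps template coords -> R image ; mask applies to template: use inverse roles (input=J masked)
        best=None
        for dx in(-8,-4,0,4,8):
            for dy in(-8,-4,0,4,8):
                W=np.float32([[1,0,-dx],[0,1,-dy]])
                try: q,W=cv2.findTransformECC(np.ascontiguousarray(G[r][y:y+2*S,x:x+2*S]),tp,W,cv2.MOTION_EUCLIDEAN,(3,200,1e-6),mk,blur)
                except cv2.error: continue
                if best is None or q>best[0]: best=(q,W)
        q,W=best;Wi=cv2.invertAffineTransform(W);p=Wi@np.r_[c-[x,y],1]+[x,y];cc.append((round(q,3),round(float(np.degrees(np.arctan2(Wi[1,0],Wi[0,0]))),2),(p-c).round(2)))
        out.append((kt[r],p))
    X,e=T(out);print(pad,blur,cc,X,e,"dz rest-jack",round(X[2]-Jc[2],2))
E
python3 - <<'E'
from reg import *
for pad in(0,2,4):
    for b in(1,5): run(pad=pad,blur=b)
E
```

```text
0 1 [(0.964, -2.7, array([-2.29,  4.27])), (0.938, -3.16, array([-1.43,  0.73]))] [752.999 261.92  120.214] [array([ 0.1, -0.8]), array([-0.1,  0.8])] dz rest-jack 2.21
0 5 [(0.958, -1.96, array([-1.5 ,  4.94])), (0.95, -2.84, array([-1.77,  1.35]))] [753.391 262.066 122.851] [array([ 0.1, -0.7]), array([-0.1,  0.8])] dz rest-jack 4.85
2 1 [(0.968, -1.96, array([-2.67,  3.09])), (0.927, -3.75, array([-1.3 ,  0.39]))] [752.507 262.254 118.505] [array([ 0.1, -0.4]), array([-0.1,  0.4])] dz rest-jack 0.51
2 5 [(0.974, -2.7, array([-2.38,  4.17])), (0.946, -4.38, array([-1.2 ,  0.34]))] [752.982 262.075 119.547] [array([ 0.2, -0.9]), array([-0.2,  1. ])] dz rest-jack 1.55
4 1 [(0.942, -1.22, array([-2.58,  2.77])), (0.913, -3.57, array([-1.59,  0.67]))] [752.309 262.366 119.103] [array([ 0. , -0.1]), array([-0. ,  0.1])] dz rest-jack 1.1
4 5 [(0.967, -1.76, array([-2.76,  3.11])), (0.93, -3.87, array([-1.32,  0.18]))] [752.391 262.288 118.398] [array([ 0.1, -0.5]), array([-0.1,  0.5])] dz rest-jack 0.4
```

Geometry matched well, with about 1.5 mm left. I'll retake the rest views with the yaw residual (+3°) removed for a cleaner registration.

```bash
python3 - <<'E'
from h import *
from scipy.spatial.transform import Rotation as R
z=np.load("R1.npz");Rt=R.from_quat(z["q"]).as_matrix();p=z["p"]
J=np.array([681,32.2,0]);Rr=np.array([753,262.2,0])
M=R.from_rotvec([0,0,np.radians(28)]).as_matrix()
for n in("J1","J2"):
    j=np.load(n+".npz")["p"];t=Rr+M@(j-J);print(n,t,(Rt.T@(t-p)/10).round(2))
E
```

```text
J1 [640.07  235.717 356.905] [-0.93 -0.49  0.  ]
J2 [850.677 349.412 358.015] [-3.28 23.33 -0.1 ]
```

```bash
python3 -m creep '[0,0,-0.053,-0.93,-0.49,0,7, 0,0,-0.053,-0.93,-0.49,0,7, 0,0,-0.053,-0.93,-0.49,0,7, 0,0,-0.053,-0.93,-0.49,0,7]'| sed -n 2p; python3 snap.py R1b
python3 -m creep '[0,0,0,-0.7,4.7,0,7, 0,0,0,-1.5,9.5,0,7, 0,0,0,-2.2,14.2,0,7, 0,0,0,-3,19,0,7, 0,0,0,-3.7,23.7,0,7, 0,0,0,-3.7,23.7,0,7, 0,0,0,-3.7,23.7,0,7, 0,0,0,-3.7,23.7,0,7]'| sed -n 2p; python3 snap.py R2b
python3 - <<'E'
from reg import *
for pad in(0,2,4):
    for b in(1,5): run(pad=pad,blur=b,N=("J1","J2","R1b","R2b"))
E
```

```text
tcp_pos: [639.2, 235.8, 356.9]
19.175 0.0035786785982914056 [array([263., 291.]), array([401., 203.])]
tcp_pos: [850.1, 347.9, 358.7]
20.225 0.008033577736731487 [array([102., 269.]), array([224., 176.])]
0 1 [(0.98, -0.43, array([0.08, 3.54])), (0.932, -1.14, array([ 0.89, -1.36]))] [753.636 261.092 119.543] [array([ 0.3, -1.6]), array([-0.3,  1.7])] dz rest-jack 1.54
0 5 [(0.983, -2.11, array([0.78, 2.9 ])), (0.948, 0.87, array([ 0.47, -0.38]))] [753.659 261.487 121.342] [array([ 0.1, -0.7]), array([-0.1,  0.8])] dz rest-jack 3.34
2 1 [(0.975, 0.99, array([0.35, 0.64])), (0.921, -0.27, array([ 0.75, -1.5 ]))] [752.566 262.653 118.772] [array([ 0. , -0.2]), array([-0. ,  0.2])] dz rest-jack 0.77
2 5 [(0.985, 0.98, array([0.14, 2.61])), (0.94, 0.22, array([ 0.49, -1.13]))] [753.119 261.443 119.892] [array([ 0.2, -1. ]), array([-0.2,  1. ])] dz rest-jack 1.89
4 1 [(0.955, 1.4, array([0.27, 0.55])), (0.909, -0.86, array([ 0.43, -1.34]))] [752.325 262.562 119.195] [array([ 0. , -0.1]), array([-0. ,  0.1])] dz rest-jack 1.2
4 5 [(0.974, 1.15, array([0.06, 0.54])), (0.926, -0.72, array([ 0.71, -2.02]))] [752.219 262.73  118.247] [array([ 0.1, -0.4]), array([-0.1,  0.5])] dz rest-jack 0.25
```

Registration gives the rest 0.3–3.3 mm higher, mean about 1.5 mm, consistent with the crank angle count. One more nudge of about 14°.

```bash
python3 - <<'E'
from h import *
from scipy.spatial.transform import Rotation as R
s=monitor.observe();Rt=R.from_quat(s["tcp_rot"]).as_matrix();print((Rt.T@(np.array([550.3,-15.5,358])-s["tcp_pos"])/10).round(2))
E
```

```text
[-10.99 -45.81   0.04]
```

```bash
python3 -m creep '[0,0,0.05,-1.2,-5.1,0,7, 0,0,0.1,-2.4,-10.2,0,7, 0,0,0.16,-3.7,-15.3,0,7, 0,0,0.22,-4.9,-20.4,0,7, 0,0,0.27,-6.1,-25.5,0,7, 0,0,0.33,-7.3,-30.5,0,7, 0,0,0.38,-8.6,-35.6,0,7, 0,0,0.44,-9.8,-40.7,0,7, 0,0,0.489,-11,-45.8,0,7, 0,0,0.489,-11,-45.8,0,7]'; python3 -m creep '[0,0,0,0,0,0,7, 0,0,0,0,0,0,7, 0,0,0,0,0,0,7]'; python3 - <<'E'
from h import *
from scipy.spatial.transform import Rotation as R
s=monitor.observe();Rt=R.from_quat(s["tcp_rot"]).as_matrix();print(Rt[:2,:2],(Rt.T@(np.array([550.3,-15.5,257.5])-s["tcp_pos"])/10).round(2))
E
python3 wind.py -466.8 7 2
```

```text
clock: 21.52
tcp_pos: [548.2, -18.9, 359.0]
tcp_rot: [0.652, 0.758, 0.001, 0.0]
ft_force: [0.1, 0.5, 0.5]
finger_gap: 70.0
grasp_force: 0.0
clock: 21.9
tcp_pos: [551.6, -14.3, 356.9]
tcp_rot: [0.649, 0.761, -0.0, -0.0]
ft_force: [0.4, -0.5, 0.2]
finger_gap: 70.3
grasp_force: 0.0
[[-0.158  0.987]
 [ 0.987  0.158]] [-0.1  -0.15  9.94]
-473.8 0.39 -0.69
-480.8 0.86 -1.33
```

```bash
python3 -m creep '[0,0,0,-0.1,-0.15,5,7, 0,0,0,-0.1,-0.15,9,7, 0,0,0,-0.1,-0.15,9.9,7, 0,0,0,-0.1,-0.15,9.9,7, 0,0,0,-0.1,-0.15,9.9,2, 0,0,0,-0.1,-0.15,9.9,2, 0,0,0,-0.1,-0.15,9.9,2, 0,0,0,-0.1,-0.15,9.9,2, 0,0,0,-0.1,-0.15,9.9,2, 0,0,0,-0.1,-0.15,9.9,2]'; python3 -m creep '[0,0,0,0.3,-0.7,0,2, 0,0,0,0.86,-1.33,0,2, 0,0,0,0.86,-1.33,0,2, 0,0,0,0.86,-1.33,0,2]'
```

```text
clock: 23.15
tcp_pos: [550.1, -16.3, 258.3]
tcp_rot: [0.649, 0.76, 0.0, 0.0]
ft_force: [0.2, 0.6, 0.2]
finger_gap: 25.9
grasp_force: 30.0
clock: 23.65
tcp_pos: [535.4, -9.6, 258.3]
tcp_rot: [0.649, 0.761, 0.0, -0.0]
ft_force: [2.7, 2.8, -0.2]
finger_gap: 25.9
grasp_force: 30.0
```

```bash
python3 -m creep '[0,0,0,0,0,0,7, 0,0,0,0,0,0,7, 0,0,0,0,0,0,7, 0,0,0,0,0,-5,7, 0,0,0,0,0,-9.9,7, 0,0,0,0,0,-9.9,7, 0,0,0,0,0,-9.9,7, 0,0,0,0,0,-9.9,7]'|sed -n 2,4p; python3 - <<'E'
from h import *
from scipy.spatial.transform import Rotation as R
s=monitor.observe();Rt=R.from_quat(s["tcp_rot"]).as_matrix();print((Rt.T@(np.array([568.86,61.83,356.9])-s["tcp_pos"])/10).round(2))
E
```

```text
tcp_pos: [534.7, -9.9, 355.8]
tcp_rot: [0.649, 0.76, -0.001, -0.001]
ft_force: [0.1, 0.4, -0.7]
[ 6.55  4.5  -0.12]
```

```bash
python3 -m creep '[0,0,0,3.3,2.2,0,7, 0,0,0,6.55,4.5,-0.1,7, 0,0,0,6.55,4.5,-0.1,7, 0,0,0,6.55,4.5,-0.1,7, 0,0,0,6.55,4.5,-0.1,7]' | sed -n 2p; python3 snap.py J1c
python3 -m creep '[0,0,0,-0.7,4.7,0,7, 0,0,0,-1.5,9.5,0,7, 0,0,0,-2.2,14.2,0,7, 0,0,0,-3,19,0,7, 0,0,0,-3.7,23.7,0,7, 0,0,0,-3.7,23.7,0,7, 0,0,0,-3.7,23.7,0,7, 0,0,0,-3.7,23.7,0,7]'| sed -n 2p; python3 snap.py J2c
python3 - <<'E'
from reg import *
for N in(("J1c","J2c","R1b","R2b"),("J1","J2","J1c","J2c")):
  for pad in(0,2,4):
    for b in(1,5): run(pad=pad,blur=b,N=N)
# crank hub seated? expected vs. hub-top dark: grip top position
for n in("J1c","J2c"):
    z=np.load(n+".npz");print(n,z["p"],proj("",(535,-9.6,289),(z["K"],z["T"])))
E
```

```text
tcp_pos: [569.1, 60.5, 357.9]
25.275 0.0051566172791494965 [array([400., 201.]), array([508.,  21.])]
tcp_pos: [808.6, 61.9, 359.1]
26.325 0.003949840509704758 [array([225., 175.]), array([300., -15.])]
0 1 [(0.981, 1.07, array([0.27, 2.6 ])), (0.946, 0.97, array([0.98, 0.55]))] [753.339 261.688 118.332] [array([ 0. , -0.3]), array([-0. ,  0.3])] dz rest-jack 0.33
0 5 [(0.976, -0.53, array([0.35, 3.38])), (0.953, 0.17, array([0.55, 0.65]))] [753.304 261.434 119.8  ] [array([ 0.1, -0.6]), array([-0.1,  0.6])] dz rest-jack 1.8
2 1 [(0.978, 1.27, array([0.18, 1.43])), (0.92, -0.33, array([ 1.13, -0.49]))] [752.612 262.689 117.325] [array([ 0. , -0.2]), array([-0. ,  0.3])] dz rest-jack -0.67
2 5 [(0.985, 1.28, array([0.23, 2.07])), (0.95, 0.25, array([0.93, 0.48]))] [753.087 261.924 118.07 ] [array([ 0. , -0.1]), array([-0. ,  0.1])] dz rest-jack 0.07
4 1 [(0.952, 0.7, array([0.11, 1.43])), (0.905, -0.82, array([ 0.83, -0.51]))] [752.335 262.681 117.818] [array([ 0. , -0.2]), array([-0. ,  0.2])] dz rest-jack -0.18
4 5 [(0.979, 1.13, array([0.31, 1.03])), (0.922, -0.67, array([ 0.86, -0
[... 493 characters left out ...]
([-0.26, -0.95]))] [681.065  32.144 119.291] [array([-0. ,  0.1]), array([ 0. , -0.1])] dz rest-jack 1.29
2 5 [(0.999, -0.17, array([0.24, 0.6 ])), (0.998, 1.26, array([-0.75, -0.3 ]))] [680.95   31.172 120.982] [array([ 0. , -0.3]), array([-0. ,  0.3])] dz rest-jack 2.98
4 1 [(0.998, 0.04, array([ 0.21, -0.86])), (0.998, -0.3, array([-0.17, -1.12]))] [681.091  32.215 119.053] [array([ 0., -0.]), array([-0.,  0.])] dz rest-jack 1.05
4 5 [(0.999, 0.04, array([ 0.24, -0.91])), (0.999, -0.4, array([-0.24, -0.96]))] [681.076  32.189 119.222] [array([-0. ,  0.1]), array([ 0. , -0.1])] dz rest-jack 1.22
J1c [569.095  60.49  357.861] [267.049 290.418]
J2c [808.557  61.915 359.065] [-34.652 250.672]
```

The remaining height difference is about 0.2 mm, well inside the measurement noise. The crank was last released seated on the shaft, and the arm is clear.

```bash
python3 -c "
from station import env
print(env.hand_in())"
```

```text
the job is handed in; nothing more can be done
None
```

Job handed in at about 26 s: the crank is on the jack's shaft, I wound it about 1⅓ turns clockwise, and the jack's V-head measures level with the rest's (0.2 mm average difference, readings spread about ±1–2 mm); I didn't take a final picture of the seated crank, so that rests on its last grip height (258 mm).

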